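# Test the sander's stop bar along its length

## Robot

A 6-joint arm with a two-finger parallel gripper is mounted at the origin on the work surface. World frame = base frame: x ahead of the robot, y to its left, z up, the work surface at z = 0. Lengths are in m, angles in rad, forces in N, time in s.
With the tool pointing down it reaches from about 0.35 to 0.775 m from the base axis. Payload 5.5 kg.
Tool frame: the origin (TCP) lies on the centre line of the jaws, within the pads' length; the fingertips stand 11 mm ahead of it and the grasp point (between the pads) lies 8 mm behind it; z points along the fingers, y is the line along which they close (so a half turn about z gives the same grasp; the last joint's range is limited). The gripper opens to 85 mm and grips with 20 to 120 N. Pads are 22 mm wide; open, the fingers measure 114 mm over their backs; the gripper's body (76 mm by 85 mm) begins 54 mm behind the grasp point. The pads swing forward as they close: fully open they stand 13 mm farther back than shut.
Start: joints at [-1.43, 0.313, 0.046, 1.304, 0, 1.431], TCP at [0.159, -0.553, 0.242] pointing down, gripper open.
Joint ranges: [-2.76, 2.76], [-0.86, 1.69], [-1.03, 1.26], [-2.2, 2.34], [-1.47, 1.5], [-3.14, 3.14]. Speed limits (rad/s): [2.57, 2.57, 3.14, 3.14, 3.14, 3.14].

## Interface

Orientations are given as a unit quaternion [w, x, y, z].
In Python, from workcell import env, viewer, order, models gives the robot as it stands.
- The arm moves only by the tool drive_tool, never from a script. Its argument "series" is a list that holds one entry, the list of rows, each a list of 6 numbers: the shift along the tool's x, y, z each as a share of 120 mm, from -1 to 1, then the turn, a rotation vector about the tool's x, y, z each as a share of 180 degrees, from -1 to 1. A call has 1 to 20 rows; each row shifts and turns the commanded pose from where the row before left it, along the tool's axes as they then stand; what a row does not reach is not made up. A row lasts 1/8 s, in which the tool goes at most 62.5 mm and 10.7 degrees, less where a joint would pass 70% of its speed; a pose out of reach is approached as far as the arm can. A call with a number of a shift or a turn outside -1 to 1 is refused whole. A call with a gripper value outside its range is refused whole. "jaw" is the opening, from -1 (shut) to 1 (fully open), set as the call begins (left out, the last holds). The fingers move at their own pace and stop on an object; "grip_force" is the grip in N (left out, the last holds). Time passes only in rows, so rows that do not move let the fingers close. It gives the time, the measured TCP pose, the force, the opening and the grip force at its end, in the units of the state.
- env.get_state(): the state, without advancing time (a new reading comes with each control period).
- viewer.read_camera(name): name is "scene" or "top" or "wrist"; returns the picture (480x640x3 uint8, red, green, blue); there is no depth.
- viewer.camera_info(name): a dict with "intrinsics" (3x3 intrinsics, pixels), "R" (3x3) and "t" (3): a world point X has camera coordinates R X + t; the wrist camera has in their place "T_tool_cam" (4x4, takes a point from camera to tool coordinates, whose origin is the TCP and whose axes are the flange's). Camera axes: x right, y down, z forward; pixel columns grow to the right and rows downward; lengths in m; the calibration is good to about 2 mm. A picture is of the moment at which its call begins: read the wrist's pose just before it. camera_info takes no time and is no camera call.
- order.hand_in(): hands the job in; it is judged then, once.
Trained networks look in the newest picture that a camera, given by its name, has taken for a name from the list of things; names that differ only in an ending like _2 or _b are one class to them, and where a whole thing is asked for, a point or a joint stands for the part that bears it (a point fixed in the world has none). Each returns a list of dicts, best first, with "score" (0 to 1); they miss things now and then, are a little off and sometimes report something else, mostly with a low value. They report only what shows in the picture. A call takes as long as a camera call. They do not tell look-alikes from the thing itself.
- models.silhouettes(label, camera): "region" (480x640 bool, what is visible of it) and "location" ([column, row] in pixels, amid what is visible of it).
The state is a dict: "clock": time; "joint_pos": joint angles; "qvel": joint speeds; "tau": joint torques, N m; "tcp_pos": TCP position; "orientation": TCP orientation; "wrist_force": force on the tool from outside, world axes, zero at the start; "ft_torque": the same for the moment, N m; "finger_gap": finger opening in m; "grip_force": force on a finger pad.
Only numpy, scipy, OpenCV 4.12 (cv2) and the standard library are available. Lean on these libraries where they do the work, as an engineer would, in place of code of your own. Each camera call takes 0.05 s, during which the arm holds its last target. There are 200 camera calls.

## Task

Test the striped yellow-and-black stop bar on the bench sander along its whole length: press it lightly down with the fingertips at the end beside the red marker and run them along it to the end beside the blue marker, keeping the bar pressed in all the way but never pushing it right down against its stop. Then lift off so that the bar springs back up. Leave the pencil case, planter, bottle cap and wood offcut where they are.

Things in the scene. Friction and masses are not known exactly. Their poses are not given: they have to be found in the camera images.
- sander: Grey bench belt sander, fixed; base 260 x 360 mm (x, y), 40 mm high. Origin: centre of its underside; x points from front plinth (robot side) to motor, y along belt and stop bar, z up. The stop bar lies at x = -100 mm. Behind it the side plate starts at x = -43 mm (70 mm high), the reddish belt deck is 80 mm high; fence and motor, from x = 67 mm on, reach 112 mm.
- bar_mid (a point): Middle of the top face of the stop bar (moves down with it); axes as the sander's. The bar is yellow with four black stripes, 26 mm wide (x), 240 mm long (y), straight and level, its top 64 mm above the bench when up. It moves as one piece straight down, never tilting, wherever along it one presses.
- stop_bar (a joint): How far the bar is pressed down, m: 0 fully up, 0.012 against its stop. Springy: about 2 N to start it moving, plus 0.7 N per mm, so about 5 N holds it 4 mm down and 10 N reaches the stop. It springs back when released.
- red_marker: Red disc, 24 mm across, 5 mm thick, fixed on the plinth in line with the bar, its centre 20 mm beyond one end of the bar (140 mm from the bar's middle). Marks the end to start at; which end varies. Origin: centre of its underside, 40 mm above the bench.
- blue_marker: Blue disc, the same size, in the same way 20 mm beyond the other end of the bar. Marks the end to finish at.
- pencil_case: Black pencil case with red top, 190 x 100 mm (x, y), 47 mm high, loose on the bench at one side of the sander. Origin: centre of the underside.
- planter: Cut-off bottle of whitish see-through plastic, dark brown inside, 84 mm across, 130 mm high, loose on the bench at the other side of the sander. Origin: centre of the underside.
- bottle_cap: Green bottle cap, 30 mm across, 16 mm high, loose on the bench in front of the sander. Origin: centre of the underside.
- offcut: Small pale wood offcut, 35 x 70 mm, 18 mm high, lying loose on the belt deck. Origin: centre of the underside.
There are look-alikes about, which are no part of the job. There is more than one size of the bottle_cap; the job needs the smaller. Several things look just like the planter: the one meant starts nearest to the robot's base.

How it is judged:
By the outcome, as a careful person would: the job done as asked, in the order asked, and still so for the second after the job is handed in, with the robot touching nothing.
It also fails if it takes over 45 s, if anything falls off the work surface, if the arm or the gripper's body presses on something with over 40 N, if the wrist force passes 120 N, or if a joint passes its speed limit or range.

## Working session

There is one attempt and no reset: what is moved stays moved. The work goes in short steps, Python scripts to look and compute and a tool call to move; the robot and the scene stay as the last step left them, time stands still between calls to the robot, and variables do not carry over. Pictures are saved under pics/ and viewed, at most 10 in all, crops included, and the job is handed in when it is done.

Besides the shell and the picture viewer there is one more tool, called after "Emit:" as name(argument=value, ...), one argument or row to a line, values as JSON. drive_tool: Moves the arm, as the interface text tells. Its arguments: {"type":"object","properties":{"series":{"type":"array"},"jaw":{"type":"number"},"grip_force":{"type":"number"}},"required":["series"]}

```bash
mkdir -p pics
cat > h.py <<'E'
import numpy as np,cv2
from workcell import env,viewer,order,models
def ray(cam,px,z):
    c=viewer.camera_info(cam);K=np.array(c["intrinsics"]);R=np.array(c["R"]);t=np.array(c["t"])
    d=R.T@np.linalg.solve(K,[px[0],px[1],1]);o=-R.T@t
    return o+d*(z-o[2])/d[2]
E
python3 - <<'E'
from h import *
s=env.get_state();print(s)
for c in("top","scene"):
    im=viewer.read_camera(c);cv2.imwrite(f"pics/{c}0.png",im[:,:,::-1])
    for l,z in (("red_marker",.045),("blue_marker",.045),("bar_mid",.064),("stop_bar",.064),("bottle_cap",.016),("planter",.13),("pencil_case",.047),("offcut",.098)):
        try:
            for r in models.silhouettes(l,c)[:4]: print(c,l,round(r["score"],2),np.round(r["location"]),ray(c,r["location"],z).round(3),r["region"].sum())
        except Exception as e: print(c,l,e)
E
```

```text
{'clock': 0.0, 'joint_pos': array([-1.42960465e+00,  3.14019719e-01,  4.49548210e-02,  1.30361748e+00,
       -4.40142879e-06,  1.43119449e+00]), 'qvel': array([-0.00186392, -0.00151085, -0.00054012,  0.00190345, -0.00170822,
        0.00066355]), 'tau': array([ 4.27069222e-05, -4.80629075e+01,  2.98533654e+01,  1.95427827e-02,
       -3.94546680e-05, -1.38760214e-06]), 'tcp_pos': array([ 0.15925894, -0.55197384,  0.241388  ]), 'orientation': array([-9.43025275e-04,  9.90160113e-01,  1.39935917e-01, -2.95034105e-06]), 'wrist_force': array([ 0.38042473, -0.9435066 , -0.17679473]), 'ft_torque': array([0.03651796, 0.04044583, 0.03689077]), 'grip_force': 0.0, 'finger_gap': 0.0860723041605879}
top red_marker 0.54 [359. 272.] [ 0.461 -0.013  0.045] 77
top blue_marker 0.69 [296. 256.] [0.498 0.114 0.045] 1614
top blue_marker 0.64 [226. 245.] [0.523 0.257 0.045] 101
top bar_mid 0.56 [295. 256.] [0.496 0.115 0.064] 1731
top stop_bar 0.7 [289. 256.] [0.495 0.127 0.064] 1696
top bottle_cap 0.58 [301. 330.] [0.35  0.108 0.016] 362
top planter 0.91 [131. 144.] [0.715 0.428 0.13 ] 2364
top planter 0.69 [158. 206.] [0.589 0.372 0.13 ] 2244
top offcut 0.84 [335. 210.] [0.578 0.034 0.098] 646
scene blue_marker 0.49 [233. 203.] [ 0.434 -0.141  0.045] 3525
scene bar_mid 0.76 [346. 244.] [0.507 0.123 0.064] 1651
scene stop_bar 0.59 [346. 245.] [0.509 0.124 0.064] 1761
scene bottle_cap 0.74 [348. 203.] [0.354 0.1   0.016] 320
scene planter 0.57 [477. 305.] [0.639 0.379 0.13 ] 3262
scene planter 0.57 [502. 374.] [0.761 0.425 0.13 ] 3701
scene pencil_case 0.96 [233. 202.] [ 0.435 -0.141  0.047] 3419
scene offcut 0.73 [293. 256.] [0.586 0.035 0.098] 696
```

View pics/top0.png

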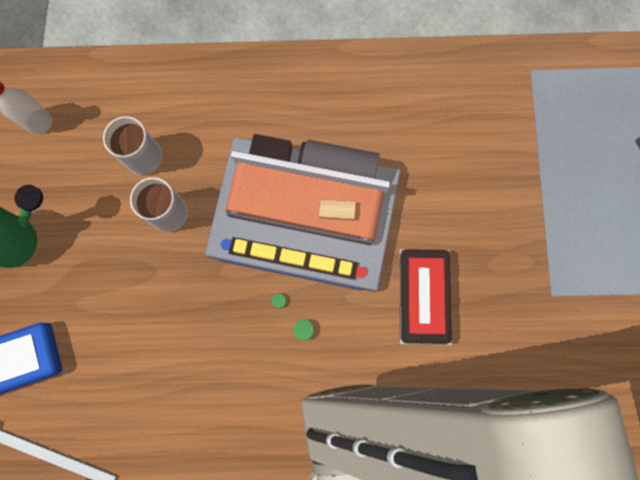

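View pics/scene0.png

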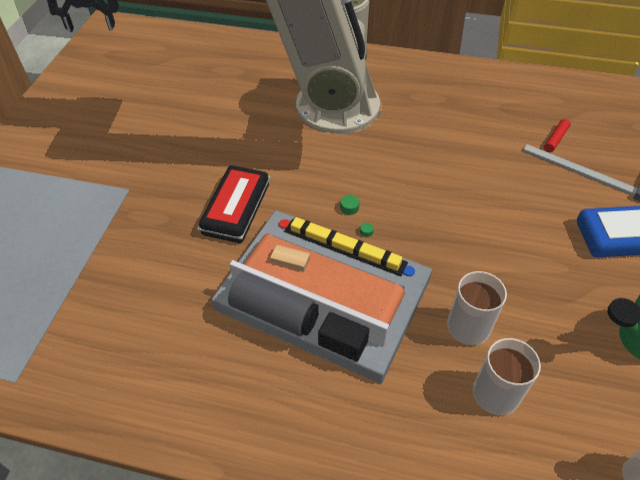

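The top view shows the bar with red disc at (362,272) and blue disc at (226,245). Candidates:
- **Discs and bar:** there is one of each, so the choice is clear. The network's 1614-pixel "blue marker" is really the bar, and the pencil case's red top (425,296) is not the red marker.
- **Caps:** the small one is at (279,301) and the larger at (303,330).
- **Planters:** the near one is at (158,205) and the other at (132,143).

Next I'll refine the measurement by colour in both cameras.

Run:
```python
from h import *
for c,box in(("top",(205,225,385,290)),("scene",(265,205,430,285))):
    im=viewer.read_camera(c);hsv=cv2.cvtColor(im,cv2.COLOR_RGB2HSV)
    x0,y0,x1,y1=box;m=np.zeros(im.shape[:2],np.uint8);m[y0:y1,x0:x1]=1
    def cen(lo,hi,n):
        k=cv2.inRange(hsv,lo,hi)*m;cn,l,s,ce=cv2.connectedComponentsWithStats(k)
        return [(ce[i],s[i,4]) for i in np.argsort(-s[1:,4])[:n]+1]
    P={}
    for n,lo,hi,k,z in(("blue",(105,120,60),(130,255,255),1,.045),("red",(0,190,100),(4,255,255),1,.045),("yel",(22,120,100),(35,255,255),5,.064)):
        for p,a in cen(lo,hi,k):
            w=ray(c,p,z);P.setdefault(n,[]).append(w);print(c,n,p.round(1),a,w.round(4))
    r,b=P["red"][0],P["blue"][0];u=(b-r)/np.linalg.norm(b-r)
    print("len",np.linalg.norm(b-r),"mid",(r+b)/2,"u",u,"barcentre",np.mean([max(P["yel"],key=lambda w:w@u),min(P["yel"],key=lambda w:w@u)],0),"yaw",np.degrees(np.arctan2(-u[0],u[1])))
    if c=="top": cv2.imwrite("pics/crop.png",cv2.resize(im[220:345,200:400,::-1],None,fx=4,fy=4))
```

```text
top blue [225.6 244. ] 86 [0.5262 0.2571 0.045 ]
top yel [292.  256.8] 319 [0.4935 0.1211 0.064 ]
top yel [262.6 250.8] 316 [0.5069 0.1797 0.064 ]
top yel [321.7 262.8] 316 [0.4798 0.0622 0.064 ]
top yel [239.6 246. ] 166 [0.5179 0.2258 0.064 ]
top yel [344.9 267.5] 159 [0.4692 0.0166 0.064 ]Traceback (most recent call last):
  File "<stdin>", line 12, in <module>
KeyError: 'red'
```

Run:
```python
from h import *
for c,box in(("top",(205,225,385,290)),("scene",(265,205,430,285))):
    im=viewer.read_camera(c);hsv=cv2.cvtColor(im,cv2.COLOR_RGB2HSV)
    x0,y0,x1,y1=box;m=np.zeros(im.shape[:2],np.uint8);m[y0:y1,x0:x1]=1
    k=cv2.inRange(hsv,(22,120,150),(35,255,255))*m;cn,l,s,ce=cv2.connectedComponentsWithStats(k)
    W=np.array([ray(c,ce[i],.064) for i in np.argsort(-s[1:,4])[:5]+1]);W=W[np.argsort(W[:,1])]
    u=W[-1]-W[0];print(c,W.mean(0).round(4),np.linalg.norm(u).round(4),(u/np.linalg.norm(u)).round(4))
    if c=="top":
        cv2.imwrite("pics/crop.png",cv2.resize(im[220:345,200:400,::-1],None,fx=4,fy=4)); print("red px",hsv[272,360:364])
```

```text
top [0.4935 0.121  0.064 ] 0.2145 [0.226  0.9741 0.    ]
red px [[  2 177 223]
 [  1 182 221]
 [  2 175 225]
 [  1 180 221]]
scene [0.4986 0.1192 0.064 ] 0.216 [0.2305 0.9731 0.    ]
```

View pics/crop.png

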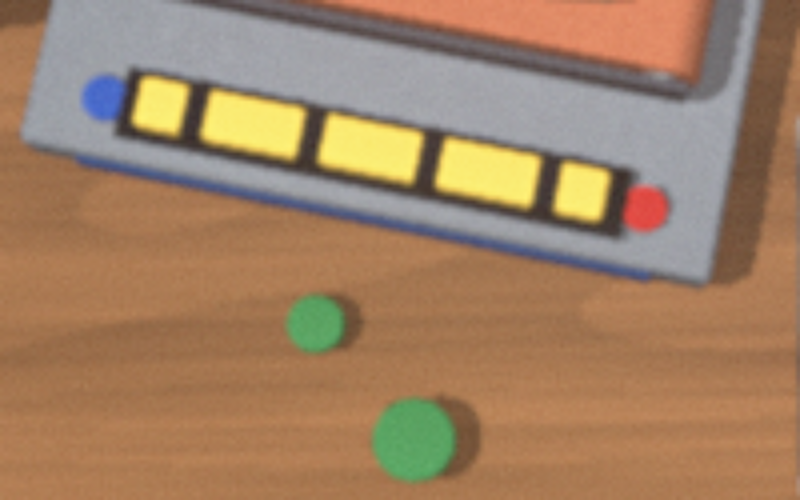

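The crop shows red at the right (low y) end and blue at the left. The bar is centred near (0.4945, 0.1205) and points along (0.228, 0.974), and its length checks out. I'll shut the jaw, turn the tool into line with the bar and move above the red end.

Emit:
drive_tool(
  series=[
    [[0, 0, 0, 0, 0, 0.0543], [0, 0, 0, 0, 0, 0.0543], [0, 0, 0, 0, 0, 0.0543], [0.103, -0.367, 0, 0, 0, 0], [0.103, -0.367, 0, 0, 0, 0], [0.103, -0.367, 0, 0, 0, 0], [0.103, -0.367, 0, 0, 0, 0], [0.103, -0.367, 0, 0, 0, 0], [0.103, -0.367, 0, 0, 0, 0], [0.103, -0.367, 0, 0, 0, 0], [0.103, -0.367, 0, 0, 0, 0], [0.103, -0.367, 0, 0, 0, 0], [0.103, -0.367, 0, 0, 0, 0], [0.103, -0.367, 0, 0, 0, 0], [0.103, -0.367, 0, 0, 0, 0], [0.103, -0.367, 0, 0, 0, 0], [0.103, -0.367, 0, 0, 0, 0], [0, 0, 0, 0, 0, 0]],
  ],
  jaw=-1,
)

```text
clock: 3.3
tcp_pos: [0.4656, -0.0102, 0.2422]
orientation: [-0.008, 0.995, -0.101, 0.001]
wrist_force: [0.1, 0.2, 0.4]
finger_gap: -0.0
grip_force: 0.0
```

Emit:
drive_tool(
  series=[
    [[-0.016, -0.157, 0, 0, 0, 0.009], [0, 0, 0.19, 0, 0, 0], [0, 0, 0.19, 0, 0, 0], [0, 0, 0.19, 0, 0, 0], [0, 0, 0.19, 0, 0, 0], [0, 0, 0.19, 0, 0, 0], [0, 0, 0.19, 0, 0, 0], [0, 0, 0, 0, 0, 0], [0, 0, 0, 0, 0, 0], [0, 0, 0, 0, 0, 0]],
  ],
)

```text
clock: 4.55
tcp_pos: [0.4642, -0.0082, 0.107]
orientation: [-0.015, 0.994, -0.105, 0.002]
wrist_force: [0.5, -0.3, -0.8]
finger_gap: -0.0
grip_force: 0.0
```

Run:
```python
from h import *
s=env.get_state();print(s["tcp_pos"],s["orientation"],s["wrist_force"])
from scipy.spatial.transform import Rotation as Ro
q=s["orientation"];print(Ro.from_quat([q[1],q[2],q[3],q[0]]).as_matrix().round(4))
a=viewer.read_camera("top")[220:320,200:400,::-1];b=viewer.read_camera("scene")[190:290,250:450,::-1]
cv2.imwrite("pics/p2.png",cv2.resize(np.vstack([a,b]),None,fx=3,fy=3))
```

```text
[ 0.46416623 -0.00819931  0.10698824] [-0.01536743  0.99439923 -0.10454098  0.00228095] [ 0.51002399 -0.34011716 -0.77757621]
[[ 0.9781 -0.2078  0.0077]
 [-0.208  -0.9777  0.0301]
 [ 0.0013 -0.031  -0.9995]]
```

View pics/p2.png

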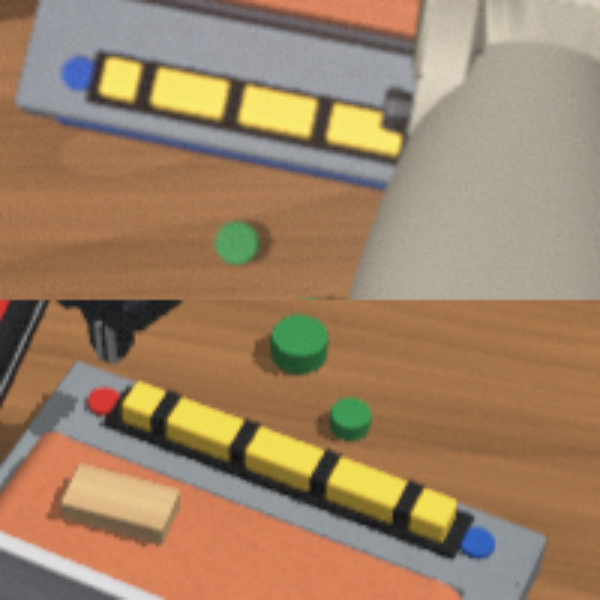

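The upper half (top view) shows the arm hiding the red end, with the fingertip near (395,105). The lower half (scene view) shows the shut fingertips above the red disc, about 16 mm short of the target, and the tool is slightly tilted. I'll correct both while still high.

Emit:
drive_tool(
  series=[
    [[0, 0, 0, -0.01, 0, 0.0065], [0, 0, 0, 0, 0, 0], [0, 0, 0, 0, 0, 0]],
  ],
)

```text
clock: 5.03
tcp_pos: [0.4612, -0.0177, 0.1059]
orientation: [-0.004, 0.994, -0.108, -0.0]
wrist_force: [0.2, 0.4, -0.3]
finger_gap: -0.0002
grip_force: 0.0
```

Emit:
drive_tool(
  series=[
    [[0, -0.143, 0, 0, 0, 0], [0, 0, 0, 0, 0, 0], [0, 0, 0, 0, 0, 0]],
  ],
)

```text
clock: 5.4
tcp_pos: [0.463, -0.01, 0.1059]
orientation: [-0.008, 0.995, -0.102, 0.0]
wrist_force: [-0.3, -0.1, 0.9]
finger_gap: -0.0
grip_force: 0.0
```

Run:
```python
from h import *
s=env.get_state();print(s["tcp_pos"],s["wrist_force"])
from scipy.spatial.transform import Rotation as Ro
q=s["orientation"];M=Ro.from_quat([q[1],q[2],q[3],q[0]]);print(M.as_matrix().round(4))
u=np.array([.228,.974,0]);D=np.c_[[.974,-.228,0],-u,[0,0,-1]]
print("turn share",(M.inv()*Ro.from_matrix(D)).as_rotvec()/np.pi)
```

```text
[ 0.46295604 -0.01004071  0.1059206 ] [-0.34873974 -0.08358843  0.88258408]
[[ 0.9793 -0.2025  0.0018]
 [-0.2025 -0.9792  0.015 ]
 [-0.0012 -0.0151 -0.9999]]
turn share [-0.00478542  0.000455    0.00829156]
```

Emit:
drive_tool(
  series=[
    [[0, 0, 0, 0, 0, 0], [0, 0, 0, 0, 0, 0], [0, 0, 0, 0, 0, 0], [0, 0, 0, 0, 0, 0]],
  ],
)

```text
clock: 5.9
tcp_pos: [0.463, -0.0103, 0.106]
orientation: [-0.008, 0.995, -0.102, 0.0]
wrist_force: [0.2, -0.0, -0.4]
finger_gap: 0.0002
grip_force: 0.0
```

Emit:
drive_tool(
  series=[
    [[0, -0.143, 0, 0, 0, 0], [0, 0, 0, 0, 0, 0], [0, 0, 0, 0, 0, 0]],
  ],
)

```text
clock: 6.28
tcp_pos: [0.4646, -0.0026, 0.1062]
orientation: [-0.011, 0.995, -0.096, 0.0]
wrist_force: [-0.1, 0.4, -0.3]
finger_gap: -0.0
grip_force: 0.0
```

Emit:
drive_tool(
  series=[
    [[0, 0, 0, 0, 0, 0.0085], [0, 0, 0, 0, 0, 0], [0, 0, 0, 0, 0, 0]],
  ],
)

```text
clock: 6.65
tcp_pos: [0.4632, -0.0095, 0.1062]
orientation: [-0.014, 0.994, -0.105, 0.001]
wrist_force: [-0.7, -0.4, -0.3]
finger_gap: -0.0
grip_force: 0.0
```

```bash
cat > st.py <<'E'
from h import *
from scipy.spatial.transform import Rotation as Ro
s=env.get_state();p=s["tcp_pos"];q=s["orientation"];M=Ro.from_quat([q[1],q[2],q[3],q[0]]);m=M.as_matrix()
u=np.array([.228,.974,0]);D=np.c_[[.974,-.228,0],-u,[0,0,-1]]
tip=p+.011*m[:,2];c=np.array([.4945,.1205,.064])
print("t",s["clock"],"p",p.round(4),"F",s["wrist_force"].round(1),"joints",s["joint_pos"].round(4),"tip along/across/above",((tip-c)@u).round(4),((tip-c)@D[:,0]).round(4),(tip-c)[2].round(4),"turn share",((M.inv()*Ro.from_matrix(D)).as_rotvec()/np.pi).round(4))
E
python3 st.py
```

```text
t 6.65 p [ 0.4632 -0.0095  0.1062] F [-0.7 -0.4 -0.3] joints [-0.2118  0.1895 -0.4689  0.9141  0.0279  3.1406] tip along/across/above -0.1335 -0.0009 0.0312 turn share [-0.0089  0.0006  0.0061]
```

Joint 6 is at its range limit (3.1406), so the arm can't hold this yaw and gets skewed. A half turn gives the same finger footprint, so I'll unwind it that way.

Emit:
drive_tool(
  series=[
    [[0, 0, -0.3, 0, 0, 0], [0, 0, 0, 0, 0, -0.0585], [0, 0, 0, 0, 0, -0.0585], [0, 0, 0, 0, 0, -0.0585], [0, 0, 0, 0, 0, -0.0585], [0, 0, 0, 0, 0, -0.0585], [0, 0, 0, 0, 0, -0.0585], [0, 0, 0, 0, 0, -0.0585], [0, 0, 0, 0, 0, -0.0585], [0, 0, 0, 0, 0, -0.0585], [0, 0, 0, 0, 0, -0.0585], [0, 0, 0, 0, 0, -0.0585], [0, 0, 0, 0, 0, -0.0585], [0, 0, 0, 0, 0, -0.0585], [0, 0, 0, 0, 0, -0.0585], [0, 0, 0, 0, 0, -0.0585], [0, 0, 0, 0, 0, -0.0585], [0, 0, 0, 0, 0, -0.0585], [0, 0, 0, 0, 0, 0], [0, 0, 0, 0, 0, 0]],
  ],
)

```text
clock: 9.15
tcp_pos: [0.463, -0.0103, 0.1422]
orientation: [0.0, 0.115, 0.993, 0.014]
wrist_force: [0.6, 0.7, 0.4]
finger_gap: -0.0001
grip_force: 0.0
```

```bash
sed -i 's/D=np.c_\[\[.974,-.228,0\],-u/D=np.c_[[-.974,.228,0],u/' st.py; python3 st.py
```

```text
t 9.15 p [ 0.463  -0.0103  0.1422] F [0.6 0.7 0.4] joints [-0.2135  0.1559 -0.4126  1.0042  0.0278  0.0171] tip along/across/above -0.1343 0.0009 0.0672 turn share [ 0.0088 -0.0008 -0.0002]
```

Emit:
drive_tool(
  series=[
    [[0, 0, 0, 0.0088, 0, 0], [-0.007, 0.161, 0, 0, 0, 0], [0, 0, 0.22, 0, 0, 0], [0, 0, 0.22, 0, 0, 0], [0, 0, 0, 0, 0, 0], [0, 0, 0, 0, 0, 0]],
  ],
)

```text
clock: 9.9
tcp_pos: [0.4686, 0.0084, 0.0902]
orientation: [-0.001, 0.114, 0.994, 0.0]
wrist_force: [-0.1, 0.1, -0.6]
finger_gap: 0.0002
grip_force: 0.0
```

```bash
python3 st.py
python3 - <<'E'
from h import *
a=viewer.read_camera("scene")[170:290,250:450,::-1]
cv2.imwrite("pics/p3.png",cv2.resize(a,None,fx=4,fy=4))
E
```

```text
t 9.9 p [0.4686 0.0084 0.0902] F [-0.1  0.1 -0.6] joints [-0.1536  0.2184 -0.4766  0.8774 -0.      0.0743] tip along/across/above -0.1151 -0.0003 0.0152 turn share [-0.0001 -0.0005  0.0007]
```

View pics/p3.png

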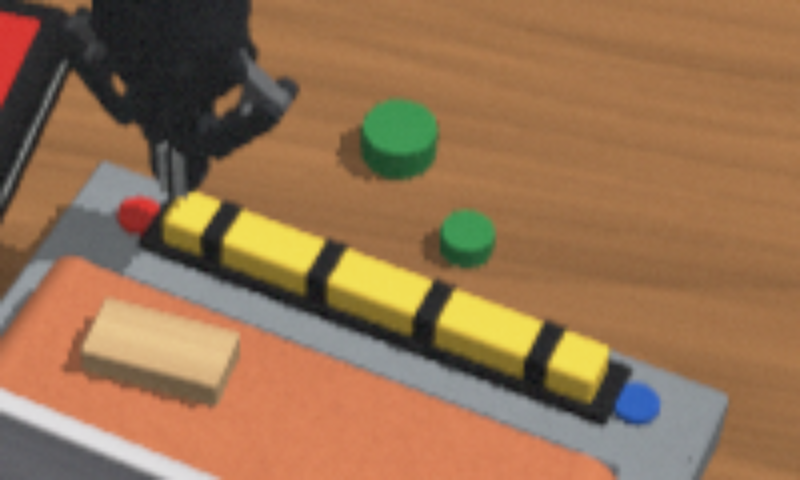

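The fingertips, at about (178,195), stand just above the bar's red end. Descending in steps.

Emit:
drive_tool(
  series=[
    [[0, 0, 0.1, 0, 0, 0], [0, 0, 0, 0, 0, 0]],
  ],
)

```text
clock: 10.2
tcp_pos: [0.4676, 0.0084, 0.0768]
orientation: [-0.002, 0.114, 0.994, 0.0]
wrist_force: [-0.8, 0.4, 0.3]
finger_gap: -0.0001
grip_force: 0.0
```

Emit:
drive_tool(
  series=[
    [[0, 0, 0.03, 0, 0, 0], [0, 0, 0.02, 0, 0, 0], [0, 0, 0, 0, 0, 0], [0, 0, 0, 0, 0, 0]],
  ],
)

```text
clock: 10.7
tcp_pos: [0.4683, 0.0083, 0.0717]
orientation: [-0.001, 0.114, 0.994, 0.0]
wrist_force: [-0.3, -0.7, 3.1]
finger_gap: 0.0
grip_force: 1.8
```

```bash
python3 st.py
```

```text
t 10.7 p [0.4683 0.0083 0.0717] F [-0.3 -0.7  3.1] joints [-1.540e-01  2.389e-01 -5.026e-01  8.310e-01  2.000e-04  7.360e-02] tip along/across/above -0.1152 -0.0 -0.0033 turn share [ 0.     -0.0006  0.0008]
```

Emit:
drive_tool(
  series=[
    [[0, 0, 0.016, 0, 0, 0], [0, 0, 0, 0, 0, 0], [0, 0, 0, 0, 0, 0]],
  ],
)

```text
clock: 11.08
tcp_pos: [0.4682, 0.0083, 0.0696]
orientation: [-0.001, 0.114, 0.994, 0.0]
wrist_force: [-0.9, -0.3, 4.8]
finger_gap: 0.0001
grip_force: 2.5
```

Emit:
drive_tool(
  series=[
    [[0, 0.03, 0, 0, 0, 0], [0, 0.06, 0, 0, 0, 0], [0, 0.06, 0, 0, 0, 0], [0, 0.06, 0, 0, 0, 0], [0, 0.06, 0, 0, 0, 0], [0, 0, 0, 0, 0, 0]],
  ],
)

```text
clock: 11.82
tcp_pos: [0.4758, 0.041, 0.0696]
orientation: [-0.001, 0.113, 0.994, 0.001]
wrist_force: [-0.2, -0.8, 4.8]
finger_gap: -0.0001
grip_force: 2.5
```

```bash
python3 st.py
```

```text
t 11.825 p [0.4758 0.041  0.0696] F [-0.2 -0.8  4.8] joints [-0.0832  0.257  -0.4839  0.8315  0.0014  0.1432] tip along/across/above -0.0817 0.0001 -0.0054 turn share [ 0.0004 -0.0006  0.0011]
```

Depth and force are steady, at about 4 mm and 4.8 N. Carrying on; 197 mm remain to +115.

Emit:
drive_tool(
  series=[
    [[0, 0.07, 0, 0, 0, 0], [0, 0.07, 0, 0, 0, 0], [0, 0.07, 0, 0, 0, 0], [0, 0.07, 0, 0, 0, 0], [0, 0.07, 0, 0, 0, 0], [0, 0.07, 0, 0, 0, 0], [0, 0.07, 0, 0, 0, 0], [0, 0.07, 0, 0, 0, 0], [0, 0.07, 0, 0, 0, 0], [0, 0.07, 0, 0, 0, 0], [0, 0, 0, 0, 0, 0]],
  ],
)

```text
clock: 13.2
tcp_pos: [0.4945, 0.1231, 0.0695]
orientation: [-0.001, 0.113, 0.994, 0.001]
wrist_force: [0.2, -0.6, 4.2]
finger_gap: 0.0001
grip_force: 2.6
```

```bash
python3 st.py
```

```text
t 13.2 p [0.4945 0.1231 0.0695] F [ 0.2 -0.6  4.2] joints [ 0.0852  0.3116 -0.4063  0.8547  0.0021  0.3114] tip along/across/above 0.0026 0.0006 -0.0055 turn share [ 0.0004 -0.0008  0.0012]
```

Emit:
drive_tool(
  series=[
    [[0, 0.07, 0, 0, 0, 0], [0, 0.07, 0, 0, 0, 0], [0, 0.07, 0, 0, 0, 0], [0, 0.07, 0, 0, 0, 0], [0, 0.07, 0, 0, 0, 0], [0, 0.07, 0, 0, 0, 0], [0, 0.07, 0, 0, 0, 0], [0, 0.07, 0, 0, 0, 0], [0, 0.07, 0, 0, 0, 0], [0, 0.07, 0, 0, 0, 0], [0, 0.07, 0, 0, 0, 0], [0, 0.07, 0, 0, 0, 0], [0, 0.07, 0, 0, 0, 0], [0, 0.03, 0, 0, 0, 0], [0, 0, 0, 0, 0, 0], [0, 0, 0, 0, 0, 0]],
  ],
)

```text
clock: 15.2
tcp_pos: [0.5196, 0.2326, 0.0695]
orientation: [-0.001, 0.113, 0.994, 0.001]
wrist_force: [-0.2, -1.3, 5.7]
finger_gap: -0.0003
grip_force: 2.6
```

```bash
python3 st.py
python3 - <<'E'
from h import *
a=viewer.read_camera("scene")[170:290,250:450,::-1]
cv2.imwrite("pics/p4.png",cv2.resize(a,None,fx=4,fy=4))
E
```

```text
t 15.2 p [0.5196 0.2326 0.0695] F [-0.2 -1.3  5.7] joints [ 0.2788  0.4124 -0.2528  0.9075  0.0021  0.5056] tip along/across/above 0.1149 0.0012 -0.0055 turn share [ 0.0003 -0.0009  0.001 ]
```

View pics/p4.png

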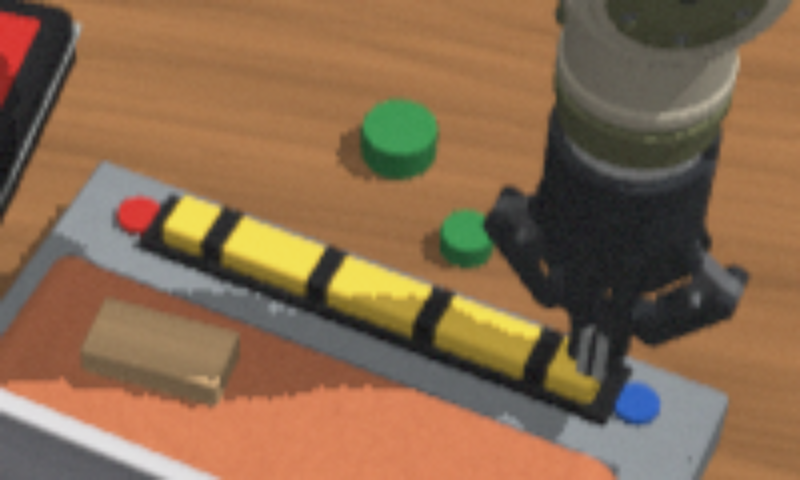

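The fingertips, at about (592,350), are on the last few mm of the bar by the blue disc, and the bar is pressed in along its length. I'll go 3 mm further and then lift off.

Emit:
drive_tool(
  series=[
    [[0, 0.025, 0, 0, 0, 0], [0, 0, 0, 0, 0, 0], [0, 0, -0.1, 0, 0, 0], [0, 0, -0.3, 0, 0, 0], [0, 0, -0.4, 0, 0, 0], [0, 0, -0.2, 0, 0, 0], [0, 0, 0, 0, 0, 0], [0, 0, 0, 0, 0, 0], [0, 0, 0, 0, 0, 0], [0, 0, 0, 0, 0, 0]],
  ],
)

```text
clock: 16.5
tcp_pos: [0.5201, 0.2344, 0.1883]
orientation: [-0.002, 0.114, 0.994, -0.0]
wrist_force: [-0.2, 0.8, 0.3]
finger_gap: 0.0002
grip_force: 0.0
```

```bash
python3 st.py
python3 - <<'E'
from h import *
a=viewer.read_camera("scene")[150:390,200:520,::-1]
cv2.imwrite("pics/p5.png",cv2.resize(a,None,fx=2.4,fy=2.4))
E
```

```text
t 16.5 p [0.5201 0.2344 0.1883] F [-0.2  0.8  0.3] joints [ 0.282   0.3282 -0.0662  1.1805  0.0013  0.5096] tip along/across/above 0.1168 0.0011 0.1133 turn share [-0.0003 -0.0014  0.0008]
```

View pics/p5.png

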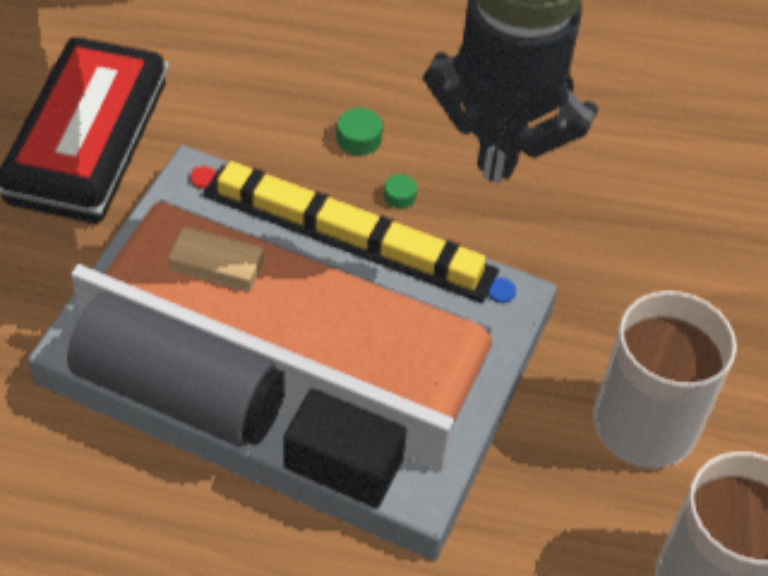

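The bar is back up along its whole length, from about (235,180) to (470,265). The gripper is clear, and the pencil case, planter, small cap and offcut are where they were.

```bash
python3 -c "
from workcell import order
print(order.hand_in())"
```

```text
the job is handed in; nothing more can be done
None
```

I ran the fingertips along the stop bar from the red end to the blue end at about 5 N, roughly 4 mm down by the spring figures and well short of the stop. The bar then sprang back up, nothing else was moved, and the job was handed in at about 16.5 s.

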